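Put the mincer pusher back in its hole

TASK

Put the stray slim white food pusher that stands on the steel bench back into the wooden storage block: of the four graded holes, stand it in the one that matches its diameter (the smallest hole it goes into), upright and fully down, and let go. The big pusher stays in its own hole.

Things in the scene. Friction and masses are not known exactly. Their poses are not given: they have to be found in the camera images.
- rack: Fixed pale wooden block, 100 (x) by 264 (y) by 60 mm high, at any yaw. Origin: centre of its underside, z up. Along x = 0 of its top, four blind round holes 50 mm deep (floors 10 mm above the underside), mouths chamfered 3 mm: diameter 30 mm at y = -105 mm, 44 at y = -56, 58 at y = +7, 72 at y = +84. The big pusher stands in the 72 mm hole, the others are empty.
- pusher: Stray food pusher: white plastic, loose, 150 mm tall, 0.1 to 0.16 kg, upright on the bench. Round body of 36 mm diameter up to 98 mm, above it a round grip of 26 mm diameter. Origin: centre of its foot; z along its axis to the grip. A pepper mill (140 mm tall, 54 mm thick) and a steel shaker (104 mm tall, 62 mm thick) stand near it, at least 95 mm off between centres.
- big_pusher: Big stubby white pusher, loose: 106 mm tall, body of 64 mm diameter, grip of 26 mm, standing in the block's 72 mm hole (its top 116 mm above the bench). Origin: centre of its foot; z along its axis to the grip.
Things that resemble listed ones, but are neither listed nor needed, are in the scene too. Leave any orange or yellow look-alike of the pusher alone. Leave any pink or red look-alike of the big_pusher alone.

How it is judged:
By the outcome, as a careful person would: the job done as asked, in the order asked, and still so for the second after the job is handed in, with the robot touching nothing.
It also fails if it takes over 32 s, if anything falls off the work surface, if the arm or the gripper's body presses on something with over 40 N, if the wrist force passes 120 N, or if a joint passes its speed limit or range.

ROBOT

A 6-joint arm with a two-finger parallel gripper is mounted at the origin on the work surface. World frame = base frame: x ahead of the robot, y to its left, z up, the work surface at z = 0. Lengths are in m, angles in rad, forces in N, time in s.
With the tool pointing down it reaches from about 0.35 to 0.875 m from the base axis. Payload 4.2 kg.
Tool frame: the origin (TCP) lies at the very end of the fingers, on their centre line; the grasp point (between the pads) lies 19 mm behind it; z points along the fingers, y is the line along which they close (so a half turn about z gives the same grasp; the last joint's range is limited). The gripper opens to 87 mm and grips with 3 to 60 N. Pads are 19 mm wide; open, the fingers measure 117 mm over their backs; the gripper's body (75 mm by 190 mm) begins 51 mm behind the grasp point.
Start: joints at [-1.046, 0.385, 0.008, 0, -1.194, -0.259], TCP at [0.164, -0.603, 0.223] pointing down, gripper open.
Joint ranges: [-3.14, 3.14], [-1.21, 2.06], [-1.07, 1.41], [-3.16, 2.05], [-2.99, -0.16], [-3.1, 3.1]. Speed limits (rad/s): [2.79, 2.79, 3.14, 3.14, 3.14, 3.14].

INTERFACE

Orientations are given as a unit quaternion [x, y, z, w].
In Python, from rig import env gives the robot as it stands.
- The arm moves only by the tool move_arm, never from a script. Its argument "series" is text: rows parted by semicolons, each of 5 numbers parted by spaces: the shift along the tool's x, y, z in cm, then the turn about the tool's z in degrees, then the opening, from 0 (shut) to 1 (fully open). In form: x y z yaw claw; .... A call has 1 to 12 rows; each row is the pose to reach, as a shift and turn from the pose commanded when the call began, along the tool's axes at that moment; what a row does not reach only later rows make up. A row lasts 1/12 s, in which the tool goes at most 41.7 mm and 7.16 degrees, less where a joint would pass 70% of its speed; a pose out of reach is approached as far as the arm can. A call with a gripper value outside its range is refused whole. The fingers move at their own pace and stop on an object; "grip_force" is the grip in N (left out, the last holds). Time passes only in rows, so rows that repeat a pose let the fingers close. It gives the time, the measured TCP pose, the force, the opening and the grip force at its end, in the units of the state.
- env.observe(): the state, without advancing time (a new reading comes with each control period).
- env.get_image(name): name is "scene" or "top" or "wrist"; returns a dict with "img" (480x640x3 uint8, red, green, blue), "depth" (480x640 float32, m along the optical axis (not along the pixel's ray), 0 where there is no reading), "fx", "fy", "cx", "cy" (pixels), "world_from_camera" (4x4, takes a point from camera to world coordinates). Camera axes: x right, y down, z forward; pixel columns grow to the right and rows downward; lengths in m; the calibration is good to about 2 mm. A picture is of the moment at which its call begins.
- env.finish_job(): hands the job in; it is judged then, once.
The state is a dict: "clock": time; "qpos": joint angles; "joint_velocities": joint speeds; "joint_torque": joint torques, N m; "eef_pos": TCP position; "ee_rot": TCP orientation; "force": force on the tool from outside, world axes, zero at the start; "ft_torque": the same for the moment, N m; "width": finger opening in m; "gripper_force": force on a finger pad.
Only numpy, scipy, OpenCV 4.12 (cv2) and the standard library are available. Lean on these libraries where they do the work, as an engineer would, in place of code of your own. Each camera call takes 0.05 s, during which the arm holds its last target. There are 200 camera calls.

## Working session

There is one attempt and no reset: what is moved stays moved. The work goes in short steps, Python scripts to look and compute and a tool call to move; the robot and the scene stay as the last step left them, time stands still between calls to the robot, and variables do not carry over. Pictures are saved under pics/ and viewed, at most 10 in all, crops included, and the job is handed in when it is done.

Besides the shell and the picture viewer there is one more tool, called after "Call:" as name(argument=value, ...) on one line, values as JSON. move_arm: Moves the arm, as the interface text tells. Its arguments: {"type":"object","properties":{"series":{"type":"string"},"grip_force":{"type":"number"}},"required":["series"]}

```bash
mkdir -p pics; python3 - <<'E'
from rig import env
import cv2,numpy as np
for n in("scene","top"):
    d=env.get_image(n); cv2.imwrite(f"pics/{n}0.png",d["img"][:,:,::-1]); np.savez(f"{n}0.npz",**d)
    print(n,d["fx"],d["cx"],d["cy"],np.round(d["world_from_camera"],3).tolist())
s=env.observe();print(s["eef_pos"],s["ee_rot"],s["clock"])
E
```

```text
scene 532.3280972295914 328.5926157066038 232.038679006892 [[0.739, 0.371, -0.562, 0.956], [0.673, -0.436, 0.597, -0.485], [-0.024, -0.82, -0.572, 0.525], [0.0, 0.0, 0.0, 1.0]]
top 498.5503774152678 321.9842083422868 242.6941033005118 [[-0.016, -0.981, 0.191, 0.355], [-0.999, 0.007, -0.047, 0.05], [0.045, -0.192, -0.98, 0.781], [0.0, 0.0, 0.0, 1.0]]
[ 0.16405978 -0.60251432  0.22152992] [-1.32434724e-01  9.91191200e-01  1.00428992e-03 -2.00161821e-04] 0.1
```

View pics/top0.png

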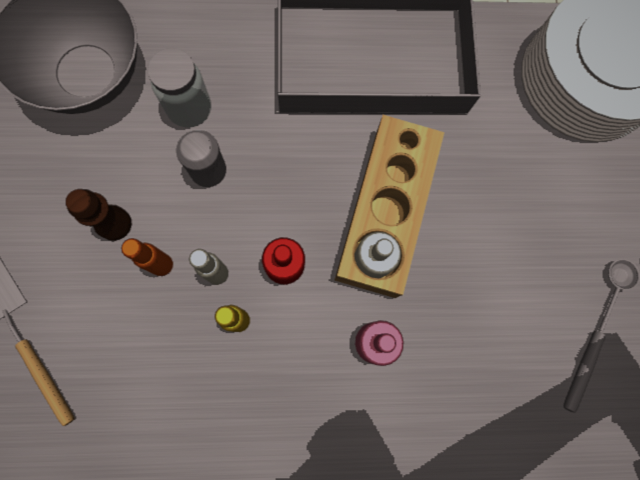

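View pics/scene0.png

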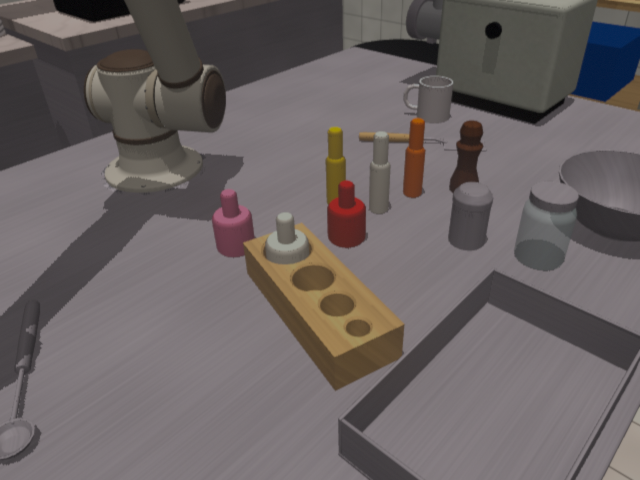

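The top view shows three slim candidates: white at (203,262), orange at (135,250) and yellow at (230,317). The white one is the pusher, since the other colours are look-alikes. The rack's 44 mm hole is near (401,168), second smallest; the big pusher is at (380,255). I'll measure these and make a confirming crop.

```bash
cat > h.py <<'E'
import numpy as np,cv2
def cloud(d):
    v,u=np.mgrid[:480,:640]; z=d["depth"]
    P=np.stack([(u-d["cx"])/d["fx"]*z,(v-d["cy"])/d["fy"]*z,z],-1)
    T=d["world_from_camera"]; P=P@T[:3,:3].T+T[:3,3]; P[z==0]=np.nan; return P
def ray(d,u,v,h):
    T=d["world_from_camera"]; r=T[:3,:3]@[(u-d["cx"])/d["fx"],(v-d["cy"])/d["fy"],1]
    return T[:3,3]+r*(h-T[2,3])/r[2]
E
python3 - <<'E'
from h import *
d=dict(np.load("top0.npz")); P=cloud(d)
# tops of tall things
for n,(u,v) in dict(white=(203,260),orange=(133,250),yellow=(230,317),red=(284,256),mill=(82,203),shaker=(198,150),pink=(386,343),big=(383,247)).items():
    p=P[v-25:v+26,u-25:u+26].reshape(-1,3); zt=np.nanpercentile(p[:,2],99.5); q=p[p[:,2]>zt-.006]
    print(n,np.round((np.nanmin(q,0)+np.nanmax(q,0))/2,4),np.round(np.ptp(q,0),3))
m=((np.abs(P[...,2]-.06)<.006)).astype(np.uint8); m[:110]=0;m[300:]=0;m[:,:330]=0;m[:,450:]=0
cs,h=cv2.findContours(m,cv2.RETR_CCOMP,cv2.CHAIN_APPROX_NONE)
for c,hh in zip(cs,h[0]):
    if cv2.contourArea(c)<100: continue
    w=np.array([ray(d,*q[0],.06)[:2] for q in c],np.float32)
    if hh[3]<0: print("rack",cv2.minAreaRect(w))
    else: print("hole",cv2.minEnclosingCircle(w),cv2.fitEllipse(w*1000), cv2.fitEllipse(c)[0])
im=d["img"][:,:,::-1]
cv2.imwrite("pics/crop.png",np.hstack([cv2.resize(im[220:345,100:260],(400,312)),cv2.resize(im[110:300,330:450],None,fx=1.64,fy=1.64)[:312]]))
E
```

```text
white [0.4599 0.178  0.1495] [0.025 0.025 0.007]
orange [0.4747 0.2632 0.1496] [0.025 0.024 0.007]
yellow [0.388  0.1436 0.1492] [0.025 0.025 0.007]
red [0.4737 0.0735 0.1054] [0.026 0.023 0.007]
mill [0.5402 0.3394 0.1386] [0.032 0.032 0.008]
shaker [0.6295 0.1968 0.1027] [0.046 0.046 0.007]
pink [ 0.3507 -0.0658  0.1049] [0.025 0.026 0.007]
big [ 0.4793 -0.0664  0.1155] [0.025 0.024 0.007]
rack ((0.5592210292816162, -0.09057050198316574), (0.10028261691331863, 0.2648824155330658), 73.01920318603516)
hole ((0.47888779640197754, -0.06592922657728195), 0.037628836929798126) ((478.51953125, -65.67464447021484), (72.08734130859375, 72.39860534667969), 15.564789772033691) (377.0194091796875, 254.25009155273438)
hole ((0.552017331123352, -0.08823855966329575), 0.030115680769085884) ((551.6719970703125, -87.91678619384766), (57.93608474731445, 58.4169921875), 117.0980224609375) (389.9026184082031, 206.1595916748047)
hole ((0.6120609641075134, -0.10646525025367737), 0.023157475516200066) ((611.5760498046875, -106.29012298583984), (44.021881103515625, 44.73013687133789), 142.20974731445312) (400.1741638183594, 168.1969757080078)
hole ((0.6585614681243896, -0.12059089541435242), 0.016280382871627808) ((658.1732177734375, -120.36517333984375), (30.145008087158203, 30.605915069580078), 120.98150634765625) (407.7972717285156, 139.51051330566406)
```

View pics/crop.png

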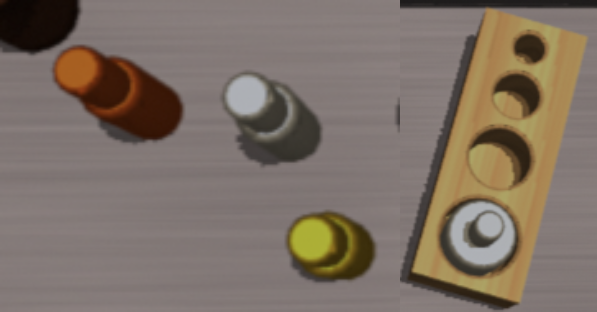

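White pusher confirmed: crop (247,95), standing apart from orange and yellow. It's at about (0.460, 0.178), and the 44 mm hole at (0.612, -0.106). I'll grip along a 140° axis to clear the neighbours, after first moving through the mid-waypoint.

```bash
cat >> h.py <<'E'
from scipy.spatial.transform import Rotation as R
def plan(s,goal,ang=None):
    M=R.from_quat(s["ee_rot"]).as_matrix(); a=np.degrees(np.arctan2(M[1,1],M[0,1]))
    print("shift cm",np.round(M.T@(np.array(goal)-s["eef_pos"])*100,2),"yaw of y",round(a,2),"turn",None if ang is None else round(-((ang-a+90)%180-90),2))
E
python3 - <<'E'
from rig import env
from h import *
s=env.observe(); plan(s,[.46,-.25,.24],140)
E
```

```text
shift cm [-37.81  26.25  -1.8 ] yaw of y 105.22 turn -34.78
```

Call:
move_arm(series="-3.2 2.2 -0.3 -3 0.7;-6.4 4.4 -0.5 -6 0.7;-9.6 6.6 -0.8 -9 0.7;-12.8 8.8 -1 -12 0.7;-16 11 -1 -15 0.7;-19.2 13.2 -1.2 -18 0.7;-22.4 15.4 -1.4 -21 0.7;-25.6 17.6 -1.6 -24 0.7;-28.8 19.8 -1.8 -27 0.7;-32 22 -1.8 -30 0.7;-35.2 24.2 -1.8 -33 0.7;-37.8 26.2 -1.8 -34.8 0.7")

```text
clock: 1.1
eef_pos: [0.4613, -0.2488, 0.2403]
ee_rot: [-0.424, 0.906, 0.0, -0.0]
force: [0.1, -0.5, -0.3]
width: 0.0609
gripper_force: 0.0
```

```bash
python3 - <<'E'
from rig import env
from h import *
s=env.observe(); print(s["eef_pos"],s["qpos"],s["clock"],s["width"]); plan(s,[.46,.178,.24],140)
E
```

```text
[ 0.46126889 -0.24884057  0.24030619] [-1.85037409e-01  1.99791449e-01 -2.08459960e-01 -2.59748714e-04
 -1.16272141e+00 -5.09228413e-01] 1.1 0.060879460792570415
shift cm [-32.72  27.41   0.04] yaw of y 140.22 turn 0.22
```

Call:
move_arm(series="-2.8 2.3 0 0 0.7;-5.6 4.6 0 0 0.7;-8.4 7 0 0 0.7;-11.2 9.4 0 0 0.7;-14 11.7 0 0 0.7;-16.8 14.1 0 0 0.7;-19.6 16.4 0 0 0.7;-22.4 18.8 0 0 0.7;-25.2 21.1 0 0 0.7;-28 23.5 0 0 0.7;-30.5 25.5 0 0 0.7;-32.7 27.4 0 0.2 0.7")

```text
clock: 2.1
eef_pos: [0.4597, 0.1777, 0.2403]
ee_rot: [-0.422, 0.907, 0.0, -0.0]
force: [0.6, 0.4, 0.5]
width: 0.0611
gripper_force: 0.0
```

```bash
python3 - <<'E'
from rig import env
from h import *
d=env.get_image("wrist"); cv2.imwrite("pics/w1.png",d["img"][:,:,::-1])
s=env.observe(); print(s["eef_pos"],s["clock"],s["width"])
P=cloud(d); q=P[(P[...,2]>.135)&(P[...,2]<.158)&(np.hypot(P[...,0]-.46,P[...,1]-.178)<.03)]
c=(q.min(0)+q.max(0))/2; print(c,np.ptp(q,axis=0)); plan(s,[c[0],c[1],.106],140)
E
```

```text
[0.46054593 0.1812719  0.24010564] 2.15 0.06066361408698344
[0.46035504 0.17599221 0.1437815 ] [0.02541498 0.02584103 0.01712798]
shift cm [ 0.44 -0.33 13.41] yaw of y 140.03 turn 0.03
```

View pics/w1.png

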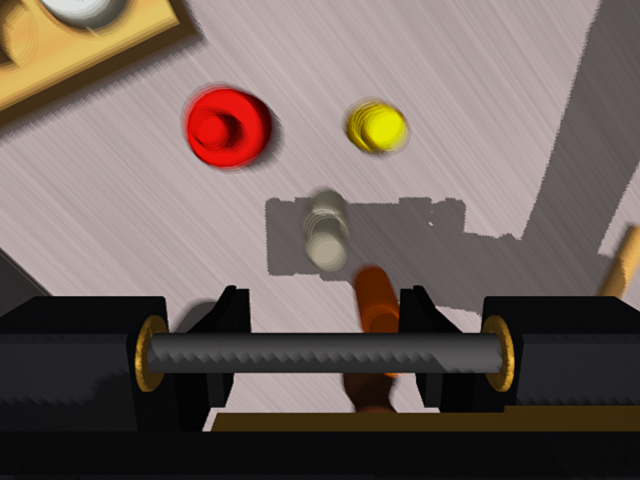

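The wrist view shows the white pusher top at (326,250), blurred because the arm was still settling. I'll settle and measure again.

Call:
move_arm(series="0 0 0 0 0.7;0 0 0 0 0.7;0 0 0 0 0.7;0 0 0 0 0.7")

```text
clock: 2.48
eef_pos: [0.4601, 0.1747, 0.2405]
ee_rot: [-0.421, 0.907, -0.0, -0.0]
force: [-0.3, -0.8, 0.1]
width: 0.0607
gripper_force: 0.0
```

```bash
python3 - <<'E'
from rig import env
from h import *
d=env.get_image("wrist")
s=env.observe(); print(s["eef_pos"],s["clock"],s["width"])
P=cloud(d); q=P[(P[...,2]>.135)&(P[...,2]<.158)&(np.hypot(P[...,0]-.46,P[...,1]-.178)<.03)]
c=(q.min(0)+q.max(0))/2; print(c,np.ptp(q,axis=0)); plan(s,[c[0],c[1],.106],140)
E
```

```text
[0.46013431 0.17465956 0.24059505] 2.5333 0.0606447441596371
[0.46059667 0.17583905 0.14349363] [0.02580896 0.02556155 0.01693105]
shift cm [-0.12  0.04 13.46] yaw of y 139.74 turn -0.26
```

Call:
move_arm(series="-0.2 0.1 2 0 0.7;-0.2 0.1 4.5 0 0.7;-0.2 0.1 7 0 0.7;-0.2 0.1 9.5 0 0.7;-0.2 0.1 11.5 0 0.7;-0.2 0.1 13 0 0.7;-0.2 0.1 13.4 0 0.7;-0.2 0.1 13.4 0 0.7;-0.2 0.1 13.4 0 0.7;-0.2 0.1 13.4 0 0.7")

```text
clock: 3.37
eef_pos: [0.4616, 0.1782, 0.1078]
ee_rot: [-0.421, 0.907, 0.0, 0.001]
force: [0.6, -0.4, 0.1]
width: 0.0607
gripper_force: 0.0
```

Call:
move_arm(series="0 0 0 0 0.4;0 0 0 0 0.2;0 0 0 0 0.1;0 0 0 0 0.1;0 0 0 0 0.1;0 0 0 0 0.1;0 0 0 0 0.1;0 0 0 0 0.1", grip_force=25)

```text
clock: 4.03
eef_pos: [0.4607, 0.1779, 0.1066]
ee_rot: [-0.421, 0.907, 0.0, 0.0]
force: [-0.3, 0.8, -0.6]
width: 0.0254
gripper_force: 25.0
```

Gripped at 25.4 mm. Lifting gently.

Call:
move_arm(series="0 0 -0.5 0 0.1;0 0 -1.5 0 0.1;0 0 -3 0 0.1;0 0 -5 0 0.1;0 0 -7 0 0.1;0 0 -9 0 0.1;0 0 -11 0 0.1;0 0 -12.5 0 0.1;0 0 -13 0 0.1;0 0 -13 0 0.1;0 0 -13 0 0.1")

```text
clock: 4.95
eef_pos: [0.46, 0.1776, 0.2357]
ee_rot: [-0.421, 0.907, 0.0, -0.001]
force: [-0.2, 0.1, -2.5]
width: 0.0254
gripper_force: 25.0
```

```bash
python3 - <<'E'
from rig import env
from h import *
s=env.observe(); print(s["eef_pos"],s["clock"],s["width"],s["force"]); plan(s,[.6118,-.1063,.236],140)
E
```

```text
[0.46004658 0.1776374  0.23573014] 4.95 0.025365233403451228 [-0.1945196   0.11760883 -2.51719115]
shift cm [ 11.9  -29.92  -0.04] yaw of y 139.81 turn -0.19
```

Call:
move_arm(series="0.4 -1 0 0 0.1;1.3 -3.2 0 0 0.1;2.5 -6.2 0 0 0.1;3.8 -9.5 0 0 0.1;5.1 -12.8 0 0 0.1;6.4 -16.1 0 0 0.1;7.7 -19.4 0 0 0.1;9 -22.6 0 0 0.1;10.2 -25.6 0 0 0.1;11.1 -27.9 0 0 0.1;11.6 -29.3 0 0 0.1;11.9 -29.9 0 0 0.1")

```text
clock: 5.95
eef_pos: [0.6125, -0.1082, 0.2344]
ee_rot: [-0.42, 0.907, 0.001, -0.002]
force: [0.5, 0.3, -1.0]
width: 0.0251
gripper_force: 25.0
```

Call:
move_arm(series="0 0 0 0 0.1;0 0 0 0 0.1;0 0 0 0 0.1;0 0 0 0 0.1;0 0 0 0 0.1;0 0 0 0 0.1")

```text
clock: 6.45
eef_pos: [0.6123, -0.1051, 0.237]
ee_rot: [-0.422, 0.907, -0.0, 0.0]
force: [-0.8, -0.2, -1.5]
width: 0.0254
gripper_force: 25.0
```

```bash
python3 - <<'E'
from rig import env
from h import *
ims=[]
for n in("scene","top","wrist"):
    d=env.get_image(n); np.savez(n+"1.npz",**d); ims.append(d["img"][:,:,::-1])
    P=cloud(d)
    # pusher body slices
    for lo,hi in((.135,.165),(.17,.20),(.20,.225)):
        q=P[(P[...,2]>lo)&(P[...,2]<hi)&(np.hypot(P[...,0]-.612,P[...,1]+.106)<.03)]
        if len(q)>20: # circle fit
            b=np.linalg.lstsq(np.c_[2*q[:,:2],np.ones(len(q))],(q[:,:2]**2).sum(1),rcond=None)[0]
            print(n,lo,len(q),np.round(b[:2],4),round(float(np.sqrt(b[2]+b[0]**2+b[1]**2)),4), "zmin",round(float(q[:,2].min()),4))
cv2.imwrite("pics/c1.png",np.hstack([cv2.resize(ims[0][150:390,200:440],(400,400)),cv2.resize(ims[1][60:300,280:520],(400,400))]))
s=env.observe(); print(s["eef_pos"],s["clock"],s["width"])
E
```

```text
scene 0.135 619 [ 0.6121 -0.1071] 0.0173 zmin 0.1351
scene 0.17 687 [ 0.612  -0.1069] 0.0174 zmin 0.1701
scene 0.2 659 [ 0.6121 -0.1071] 0.017 zmin 0.2
wrist 0.135 567 [ 0.6119 -0.107 ] 0.0177 zmin 0.1351
wrist 0.17 877 [ 0.6118 -0.1069] 0.0177 zmin 0.1701
wrist 0.2 1515 [ 0.6112 -0.1075] 0.0167 zmin 0.2
[ 0.61235093 -0.10555054  0.23676255] 6.6 0.0252490070858192
```

View pics/c1.png

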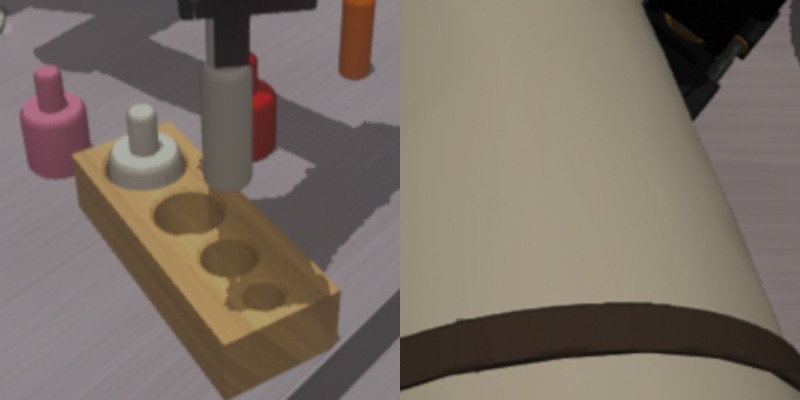

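The pusher hangs upright at scene crop (228,125), above the hole row. I'll measure the hole centre in the same scene and wrist views so the comparison is relative.

```bash
python3 - <<'E'
from h import *
for n in("scene0","scene1","wrist1"):
    d=dict(np.load(n+".npz")); P=cloud(d)
    r=np.hypot(P[...,0]-.612,P[...,1]+.106)
    m=((np.abs(P[...,2]-.06)<.005)&(np.hypot(P[...,0]-.56,P[...,1]+.09)<.16)).astype(np.uint8)
    cs,h=cv2.findContours(m,cv2.RETR_CCOMP,cv2.CHAIN_APPROX_NONE)
    for c,hh in zip(cs,h[0]):
        if hh[3]<0 or cv2.contourArea(c)<100: continue
        w=np.array([ray(d,*q[0],.06)[:2] for q in c],np.float32); print(n,cv2.fitEllipse(w*1000))
E
```

```text
scene0 ((662.979736328125, -127.04792785644531), (29.44277000427246, 30.609128952026367), 135.45066833496094)
scene0 ((616.6633911132812, -112.94658660888672), (43.72530746459961, 44.73506546020508), 151.23704528808594)
scene0 ((556.7424926757812, -94.52918243408203), (57.32246780395508, 58.621559143066406), 144.20376586914062)
scene1 ((662.9417114257812, -127.17440032958984), (29.3160343170166, 30.452072143554688), 113.38887786865234)
scene1 ((616.5355834960938, -113.0787353515625), (43.82066345214844, 44.39860534667969), 115.78789520263672)
scene1 ((556.6869506835938, -94.7182388305664), (56.993804931640625, 58.773521423339844), 125.7535400390625)
wrist1 ((659.2044677734375, -124.08181762695312), (29.732177734375, 30.176607131958008), 22.131616592407227)
wrist1 ((553.4855346679688, -91.86860656738281), (57.40607833862305, 57.53496551513672), 115.27745819091797)
wrist1 ((479.8482971191406, -68.6590347290039), (70.78323364257812, 74.39278411865234), 41.22330856323242)
```

```bash
python3 - <<'E'
from h import *
for n in("top0","scene0","scene1","wrist1"):
    d=dict(np.load(n+".npz")); P=cloud(d)
    m=((np.abs(P[...,2]-.0605)<.0035)&(np.hypot(P[...,0]-.56,P[...,1]+.09)<.16)).astype(np.uint8)
    cs,h=cv2.findContours(m,cv2.RETR_CCOMP,cv2.CHAIN_APPROX_NONE)
    H={}
    for c,hh in zip(cs,h[0]):
        if hh[3]<0 or cv2.contourArea(c)<100: continue
        w=np.array([ray(d,*q[0],.057)[:2] for q in c],np.float32)*1000; e=cv2.fitEllipse(w); H[round(np.mean(e[1])/14)*14+2]=e
        print(n,np.round(e[0],1),np.round(e[1],1))
    fr=P[(np.abs(P[...,2]-.06)<.02)&(np.hypot(P[...,0]-.585,P[...,1]+.098)<.1)]; print(" face z",np.median(fr[:,2]), d["world_from_camera"][:3,3])
E
```

```text
top0 [479.3 -66.3] [73.7 74.4]
top0 [553.  -88.7] [60.  60.5]
top0 [ 613.2 -107.4] [46.4 46.6]
top0 [ 660.5 -121.7] [32.6 33. ]
 face z 0.059694786987171344 [0.35549228 0.05023654 0.7809037 ]
scene0 [ 660.3 -123.7] [32.3 33. ]
scene0 [ 613.4 -109.5] [46.2 47.3]
scene0 [552.7 -90.7] [59.8 62.1]
 face z 0.058922109896942104 [ 0.95603651 -0.48464792  0.52481132]
scene1 [ 659.9 -123.5] [33.1 33.3]
scene1 [ 613.5 -109.2] [46.4 47.8]
scene1 [552.8 -91. ] [60.6 61.7]
 face z 0.058905256897869296 [ 0.95603651 -0.48464792  0.52481132]
wrist1 [ 660.4 -123.5] [31.3 31.6]
wrist1 [553.3 -90.9] [58.9 59.2]
wrist1 [479.2 -67.9] [72.9 75.1]
 face z 0.05980849180229006 [ 0.56463626 -0.16244781  0.39882082]
```

Relative offset is +1.4, -2.1 mm in world, which is tool x +0.07, y -0.24 cm. I'll descend in stages.

Call:
move_arm(series="0.1 -0.2 0.5 0 0.1;0.1 -0.2 1.5 0 0.1;0.1 -0.2 3 0 0.1;0.1 -0.2 4.5 0 0.1;0.1 -0.2 5.5 0 0.1;0.1 -0.2 6 0 0.1;0.1 -0.2 6 0 0.1;0.1 -0.2 6 0 0.1;0.1 -0.2 6 0 0.1;0.1 -0.2 6 0 0.1")

```text
clock: 7.43
eef_pos: [0.6139, -0.108, 0.1776]
ee_rot: [-0.421, 0.907, -0.0, 0.001]
force: [1.0, 0.8, -1.1]
width: 0.0252
gripper_force: 25.0
```

```bash
python3 - <<'E'
from rig import env
from h import *
for n in("scene","wrist"):
    d=env.get_image(n)
    if n=="scene": cv2.imwrite("pics/s2.png",cv2.resize(d["img"][200:380,240:420,::-1],(540,540)))
    P=cloud(d); q=P[(P[...,2]>.09)&(P[...,2]<.15)&(np.hypot(P[...,0]-.613,P[...,1]+.109)<.03)]
    b=np.linalg.lstsq(np.c_[2*q[:,:2],np.ones(len(q))],(q[:,:2]**2).sum(1),rcond=None)[0]
    print(n,len(q),np.round(b[:2],4),np.sqrt(b[2]+b[0]**2+b[1]**2))
s=env.observe(); print(s["eef_pos"],s["clock"],s["width"],s["force"]); plan(s,[.6134,-.1078,.1170])
E
```

```text
scene 1130 [ 0.6138 -0.11  ] 0.017256136682061156
wrist 1666 [ 0.6133 -0.1095] 0.01768065744412825
[ 0.61368874 -0.10799474  0.1773673 ] 7.5333 0.025525950554339566 [ 0.72594219 -0.3761634  -1.26043398]
shift cm [0.01 0.04 6.04] yaw of y 139.83 turn None
```

View pics/s2.png

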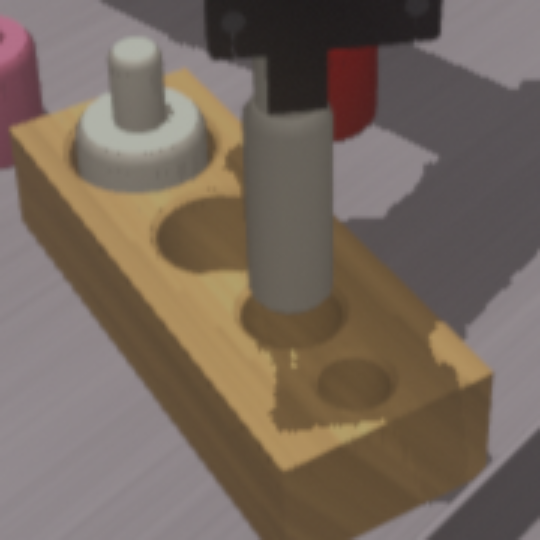

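The pusher foot (290,305) is centred over the 44 mm hole (290,315). Lowering slowly.

Call:
move_arm(series="0 0 0.6 0 0.1;0 0 1.2 0 0.1;0 0 1.8 0 0.1;0 0 2.4 0 0.1;0 0 3 0 0.1;0 0 3.6 0 0.1;0 0 4.2 0 0.1;0 0 4.7 0 0.1;0 0 5.1 0 0.1;0 0 5.4 0 0.1;0 0 5.4 0 0.1;0 0 5.4 0 0.1")

```text
clock: 8.53
eef_pos: [0.6134, -0.108, 0.1225]
ee_rot: [-0.421, 0.907, -0.0, -0.0]
force: [-0.2, 0.6, -1.1]
width: 0.0252
gripper_force: 25.0
```

Call:
move_arm(series="0 0 0.2 0 0.1;0 0 0.3 0 0.1;0 0 0.4 0 0.1;0 0 0.5 0 0.1;0 0 0.5 0 0.1;0 0 0.5 0 0.1;0 0 0.5 0 0.1")

```text
clock: 9.12
eef_pos: [0.6133, -0.108, 0.1176]
ee_rot: [-0.421, 0.907, -0.0, 0.0]
force: [-0.0, -0.0, -1.5]
width: 0.0254
gripper_force: 25.0
```

Call:
move_arm(series="0 0 0.1 0 0.1;0 0 0.1 0 0.1;0 0 0.1 0 0.35;0 0 0.1 0 0.45;0 0 0.1 0 0.6;0 0 0.1 0 0.6;0 0 0.1 0 0.6;0 0 0.1 0 0.6;0 0 0.1 0 0.6")

```text
clock: 9.87
eef_pos: [0.6133, -0.108, 0.1166]
ee_rot: [-0.421, 0.907, -0.0, 0.0]
force: [0.4, -0.8, -0.1]
width: 0.0513
gripper_force: 0.0
```

Call:
move_arm(series="0 0 -1 0 0.6;0 0 -2.5 0 0.6;0 0 -4.5 0 0.6;0 0 -7 0 0.6;0 0 -9.5 0 0.6;0 0 -11.5 0 0.6;0 0 -12 0 0.6;0 0 -12 0 0.6;0 0 -12 0 0.6;0 0 -12 0 0.6;0 0 -12 0 0.6;0 0 -12 0 0.6")

```text
clock: 10.87
eef_pos: [0.6128, -0.108, 0.2351]
ee_rot: [-0.421, 0.907, 0.001, -0.001]
force: [0.3, 0.0, -0.9]
width: 0.0518
gripper_force: 0.0
```

```bash
python3 - <<'E'
from rig import env
from h import *
d=env.get_image("scene"); cv2.imwrite("pics/s3.png",cv2.resize(d["img"][150:380,200:430,::-1],(500,500)))
P=cloud(d); q=P[(P[...,2]>.07)&(P[...,2]<.18)&(np.hypot(P[...,0]-.613,P[...,1]+.109)<.03)]; print(q[:,2].max(),np.median(q[q[:,2]>q[:,2].max()-.005],0))
s=env.observe(); print(s["eef_pos"],s["clock"],s["width"],s["force"])
E
```

```text
0.16115052738805702 [ 0.61532528 -0.11204473  0.15895525]
[ 0.61292319 -0.10799365  0.23541231] 10.9167 0.05245205812598285 [-0.20079522 -0.18609558 -0.47101544]
```

View pics/s3.png

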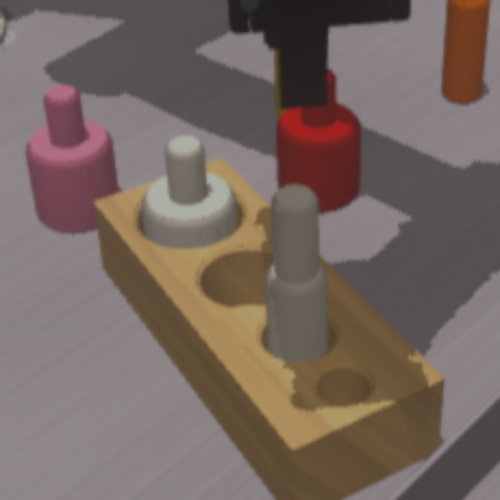

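The pusher stands upright in the 44 mm hole at (297,320). Its top is at 0.160 m, so it's fully seated, and the gripper is clear. Handing in.

```bash
python3 -c "
from rig import env
print(env.finish_job())"
```

```text
the job is handed in; nothing more can be done
None
```

The slim white pusher is back in the block's 44 mm hole, upright, fully down and released; the big pusher was left in its own hole, and the job was handed in at about 11 s (no verdict was returned).

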